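Unlatch the proving chest and hold its lid half open

TASK

The white dough-proving chest on the bench is held shut by a turn-catch at its front: turn the catch clockwise (seen from above) until it clicks over and frees the lid. Then raise the lid by its handle and, with the gripper's fingers, hold it still and half open at 45 degrees, give or take five degrees, so that a pupil can reach in; the lid falls shut if let go, so finish while still holding it. Leave the bowl, the bottle and the mug where they stand.

Things in the scene. Friction and masses are not known exactly. Their poses are not given: they have to be found in the camera images.
- chest: White open-topped tub, 220 (x) by 300 (y) by 110 mm high, standing fixed on the bench; origin at the centre of its underside, x pointing away from the front (front face at x = -110 mm), y to the left, z up. Its place and yaw vary. A grey bracket on the front, 50 mm wide, reaches out to x = -168 mm and up to z = 130.5 mm and carries the turn-catch on an upright axis at x = -145, y = -100 mm. A low loaf tin lies inside.
- lid (a joint): Opening angle of the plain aluminium lid (220 by 300 by 20 mm, about 0.55 kg): 0 shut, grows as the front edge rises, stop at 1.9 rad; 45 degrees is 0.785. Nearly free hinge along the chest's y at the far rim: it falls shut when let go below about 1.5. The catch's tongue really blocks it until the catch has been turned.
- lid_handle (a point): Middle of the lid's black handle bar: a round bar 12 mm thick, 120 mm long along the chest's y, standing on two posts at its ends, its axis 35 mm above the lid's outer face and 30 mm behind the lid's front edge. With the lid shut it is at x = -80, y = 0, z = 165.5 mm in the chest's frame. Turns with the lid.
- lid_hinge (a point): Point on the lid's hinge axis at mid-width: x = 110, y = 0, z = 110.5 mm in the chest's frame. The handle bar runs on a circle of 198 mm radius about this axis.
- catch (a joint): Angle of the turn-catch: about 0 as latched (steel tongue points along the chest's +x, 11 mm over the lid's front edge), grows clockwise seen from above, end stop at 1.38 rad. A spring detent resists with up to about 0.3 N m between about 0.2 and 0.62 rad, then snaps the catch on to about 1.05 (let go before 0.62, it springs back to about 0.2); from 0.9 on the tongue is clear of the lid, and from 1.1 to the stop it turns easily.
- catch_grip (a point): Grip point of the turn-catch, on its upright axis at z = 163 mm of the chest's frame. The grip is a black upright bar 14 mm wide, 42 mm long (along the chest's x when latched; it turns with the catch), from 9 mm above to 43 mm above the tongue's underside (z = 141 to 175 mm). Under it a 34 mm steel disc and the tongue, 16 mm wide, 6 mm thick, reaching 46 mm from the axis, top at z = 138 mm.
- bowl: Glass mixing bowl, 190 mm across, 100 mm high, standing loose on the bench to the left of the chest; origin at the centre of its underside. Leave alone.
- bottle: Clear plastic bottle, 68 mm across, 190 mm high, standing loose to the right of the chest; origin at the centre of its underside. Leave alone.
- mug: White mug, 84 mm across without the handle, 95 mm high, standing loose to the right of the chest; origin at the centre of its underside. Leave alone.

How it is judged:
By the outcome, as a careful person would: the job done as asked, in the order asked, and still so for the second after the job is handed in, while the arm keeps its last pose, push and grip.
It also fails if it takes over 51 s, if anything falls off the work surface, if the arm or the gripper's body presses on something with over 40 N, if the wrist force passes 120 N, or if a joint passes its speed limit or range.

ROBOT

A 7-joint arm with a two-finger parallel gripper is mounted at the origin on the work surface. World frame = base frame: x ahead of the robot, y to its left, z up, the work surface at z = 0. Lengths are in m, angles in rad, forces in N, time in s.
With the tool pointing down it reaches from about 0.425 to 0.925 m from the base axis. Payload 6.8 kg.
Tool frame: the origin (TCP) lies on the centre line of the jaws, within the pads' length; the fingertips stand 14 mm ahead of it and the grasp point (between the pads) lies 5 mm behind it (bot.finger_overhang is the distance from the TCP to the fingertips, in m); z points along the fingers, y is the line along which they close (so a half turn about z gives the same grasp; the last joint's range is limited). The gripper opens to 85 mm and grips with 20 to 120 N. Pads are 22 mm wide; open, the fingers measure 114 mm over their backs; the gripper's body (76 mm by 85 mm) begins 54 mm behind the grasp point. The pads swing forward as they close: fully open they stand 13 mm farther back than shut.
Start: joints at [-1.441, 0.477, 0.022, 1.555, -0.011, 1.109, -0.083], TCP at [0.159, 0.656, 0.245] pointing down, gripper open.
Joint ranges: [-2.96, 2.96], [-0.34, 2.1], [-1.41, 1.46], [0.24, 2.44], [-1.37, 4.51], [0.17, 1.92], [-2.96, 2.96]. Speed limits (rad/s): [2.39, 2.39, 3.14, 3.14, 3.14, 3.14, 3.14].

INTERFACE

Orientations are given as a unit quaternion [w, x, y, z].
In Python, from station import bot gives the robot as it stands.
- The arm moves only by the shell command python3 -m inch 'ROWS' [OPENING] [FORCE]. ROWS is JSON, a list of rows, each a list of 4 numbers: the shift along the tool's x, y, z in m, then the turn about the tool's z in degrees. A call has 1 to 12 rows; each row shifts and turns the commanded pose from where the row before left it, along the tool's axes as they then stand; what a row does not reach is not made up. A row lasts 1/10 s, in which the tool goes at most 50 mm and 8.59 degrees, less where a joint would pass 70% of its speed; a pose out of reach is approached as far as the arm can. A call is refused whole if a number of a shift passes 0.05 or a number of a turn 8.59, either way. A call with a gripper value outside its range is refused whole. OPENING is the finger opening in m, from 0 to 0.0854, set as the call begins (- or left out, the last holds). The fingers move at their own pace and stop on an object; FORCE is the grip in N (left out, the last holds). Time passes only in rows, so rows that do not move let the fingers close. It gives the time, the measured TCP pose, the force, the opening and the grip force at its end, in the units of the state.
- bot.get_obs(): the state, without advancing time (a new reading comes with each control period).
- bot.read_camera(name): name is "side" or "top"; returns a dict with "color" (384x512x3 uint8, red, green, blue), "mtx" (3x3 intrinsics, pixels), "dist_coeffs" ([k1, k2, p1, p2, k3] as OpenCV has them; the pictures are not rectified), "world_from_camera" (4x4, takes a point from camera to world coordinates). Camera axes: x right, y up, looking along -z (the intrinsics and any distortion apply to the point x, -y, -z); pixel columns grow to the right and rows downward; lengths in m; the calibration is good to about 2 mm. A picture is of the moment at which its call begins. There is no depth.
- bot.hand_in(): hands the job in; it is judged then, once.
The state is a dict: "t": time; "q": joint angles; "joint_vel": joint speeds; "joint_torque": joint torques, N m; "eef_pos": TCP position; "tool_rot": TCP orientation; "contact_force": force on the tool from outside, world axes, zero at the start; "torque": the same for the moment, N m; "gripper_width": opening from 0.0 (shut) to 1.0 (fully open); "grasp_force": force on a finger pad.
Only numpy, scipy, OpenCV 4.12 (cv2) and the standard library are available. Lean on these libraries where they do the work, as an engineer would, in place of code of your own. Each camera call takes 0.05 s, during which the arm holds its last target. There are 200 camera calls.

## Working session

There is one attempt and no reset: what is moved stays moved. The work goes in short steps, Python scripts to look and compute and a shell command to move; the robot and the scene stay as the last step left them, time stands still between calls to the robot, and variables do not carry over. Pictures are saved under pics/ and viewed, at most 10 in all, crops included, and the job is handed in when it is done.

```bash
ls; mkdir -p pics
python3 - <<'E'
from station import bot
import cv2
o=bot.get_obs();print({k:o[k] for k in('t','eef_pos','tool_rot','contact_force','gripper_width')})
for n in('side','top'):
    c=bot.read_camera(n);cv2.imwrite(f'pics/{n}0.png',c['color'][...,::-1]);print(n,c['mtx'],c['dist_coeffs'],c['world_from_camera'])
E
```

```text
pics
{'t': 0.0, 'eef_pos': array([0.1588569 , 0.65545897, 0.24430919]), 'tool_rot': array([-5.87829883e-05,  1.18601046e-01,  9.92941561e-01, -9.18882458e-04]), 'contact_force': array([-0.11169809, -0.26522674, -0.05000459]), 'gripper_width': 1.002337241849543}
side [[364.49773015   0.         256.08949624]
 [  0.         364.49773015 194.09873499]
 [  0.           0.           1.        ]] [-0.02118623  0.          0.          0.          0.        ] [[ 0.9701524   0.12103499 -0.21013056  0.38701618]
 [-0.24243186  0.50402854 -0.82896443 -0.81468465]
 [ 0.0055781   0.85516418  0.51832723  0.64641197]
 [ 0.          0.          0.          1.        ]]
top [[448.09493467   0.         250.6609447 ]
 [  0.         448.09493467 199.49190357]
 [  0.           0.           1.        ]] [-0.02627787  0.          0.          0.          0.        ] [[ 0.02682428  0.98969406 -0.14066314  0.40581386]
 [-0.99950424  0.02887419  0.01255219  0.03174554]
 [ 0.01648436  0.1402567   0.98997794  1.39391948]
 [ 0.          0.          0.          1.        ]]
```

View pics/side0.png

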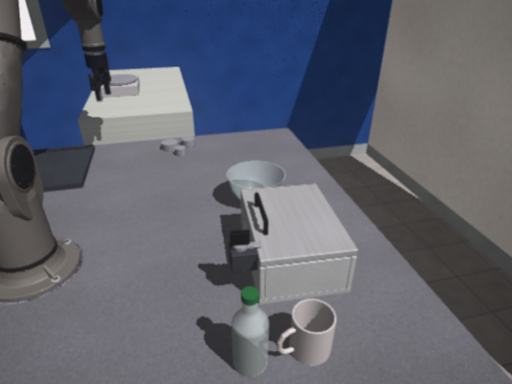

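View pics/top0.png

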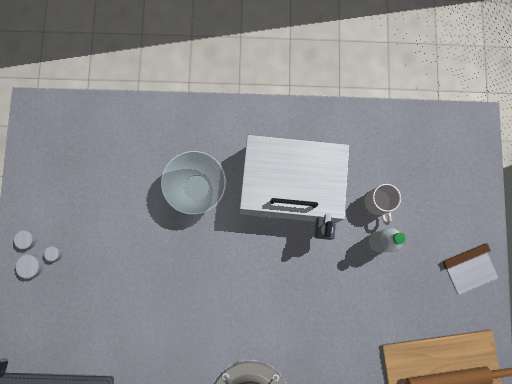

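Both views show the chest with its front facing the robot. In the top view the lid spans about (248,137)–(345,220), the handle runs (272,202)–(317,205), and the catch is near (327,227). Next I enlarge the catch area.

```bash
cat > h.py <<'E'
import numpy as np,cv2
from station import bot
def ray(c,uv):
    p=cv2.undistortPoints(np.array([[uv]],float),c['mtx'],np.array(c['dist_coeffs']))[0,0]
    T=c['world_from_camera'];d=T[:3,:3]@np.array([p[0],-p[1],-1]);return T[:3,3],d
def onz(c,uv,z):
    o,d=ray(c,uv);return o+d*(z-o[2])/d[2]
def proj(c,P):
    T=np.linalg.inv(c['world_from_camera']);q=T[:3,:3]@np.array(P)+T[:3,3]
    return cv2.projectPoints(np.array([[q[0],-q[1],-q[2]]]),np.zeros(3),np.zeros(3),c['mtx'],np.array(c['dist_coeffs']))[0][0,0]
E
python3 - <<'E'
from h import *
t=cv2.imread('pics/top0.png');s=cv2.imread('pics/side0.png')
a=cv2.resize(t[125:245,235:355],(600,600),interpolation=cv2.INTER_CUBIC)
b=cv2.resize(s[180:300,225:265],(200,600),interpolation=cv2.INTER_CUBIC)
cv2.imwrite('pics/crop.png',np.hstack([a,b]))
E
```

```text
(no output)
```

View pics/crop.png

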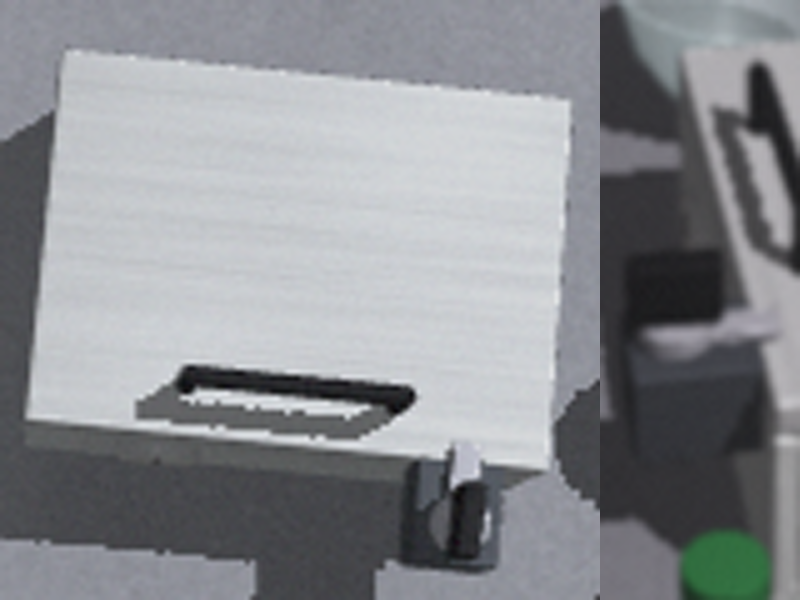

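The crop shows the lid top corners at crop (65,50), (571,100), (549,470), (27,420), the bar from about (183,376) to (412,394), and the grip near (470,518).

Run:
```python
from h import *
c=bot.read_camera('top')
f=lambda u,z:onz(c,(235+(u[0]+.5)/5-.5,125+(u[1]+.5)/5-.5),z)
P=np.array([f(u,.1305)[:2] for u in [(65,50),(571,100),(549,470),(27,420)]])
L=np.array([(.11,.15),(.11,-.15),(-.11,-.15),(-.11,.15)])
z=lambda A:A[:,0]+1j*A[:,1]
p,l=z(P),z(L);a=np.sum((p-p.mean())*l.conj());yaw=np.angle(a);print('scale',abs(a)/np.sum(abs(l)**2),'yaw deg',np.degrees(yaw),p.mean())
O=p.mean();W=lambda x,y:O+np.exp(1j*yaw)*(x+1j*y)
print('catch model',W(-.145,-.1),'seen',f((470,519),.172))
print('handle model',W(-.08,0),'seen',f((297,384),.1675))
s=bot.read_camera('side')
for n,q in dict(catch=(W(-.145,-.1),.163),handle=(W(-.08,0),.1655)).items():
    print(n,proj(s,[q[0].real,q[0].imag,q[1]]),proj(c,[q[0].real,q[0].imag,q[1]]))
o=bot.get_obs();from scipy.spatial.transform import Rotation as R
M=R.from_quat(o['tool_rot'],scalar_first=True).as_matrix();print(M.round(3),o['eef_pos'])
y=np.array([-np.sin(yaw),np.cos(yaw)]);t=M[:2,1];print('turn deg about tool z',-np.degrees(np.arctan2(t[0]*y[1]-t[1]*y[0],t@y)))
```

```text
scale 0.990293202049292 yaw deg -3.8867157480758334 (0.6568519912454687-0.11077637965984899j)
catch model (0.5054070909274265-0.20071770591012322j) seen [ 0.50569376 -0.19937777  0.172     ]
handle model (0.577035989514881-0.1053536619147674j) seen [ 0.57823866 -0.1038819   0.1675    ]
catch [239.04833997 235.72572187] [328.46816644 228.76630253]
handle [260.12040679 206.87003029] [294.44303231 201.94305145]
[[-0.972  0.236 -0.   ]
 [ 0.236  0.972 -0.001]
 [-0.    -0.001 -1.   ]] [0.15891966 0.65569331 0.24468598]
turn deg about tool z -9.736386280746846
```

```bash
python3 -m inch '[[0,0,0,-4.85],[0,0,0,-4.85],[-0.03,-0.03,0,0],[-0.03,-0.03,0,0],[-0.03,-0.03,0,0],[-0.03,-0.03,0,0],[-0.03,-0.03,0,0],[-0.03,-0.03,0,0],[-0.03,-0.03,0,0],[-0.03,-0.03,0,0],[-0.03,-0.03,0,0],[-0.03,-0.03,0,0]]' 0.05
```

```text
t: 1.4
eef_pos: [0.4386, 0.3347, 0.2454]
tool_rot: [0.0, 0.034, 0.999, 0.0]
contact_force: [-0.1, 0.5, -0.6]
gripper_width: 0.587
grasp_force: 0.0
```

```bash
python3 -m inch '[[-0.009,-0.044,0,0],[-0.009,-0.044,0,0],[-0.009,-0.044,0,0],[-0.009,-0.044,0,0],[-0.009,-0.044,0,0],[-0.009,-0.044,0,0],[-0.009,-0.044,0,0],[-0.009,-0.044,0,0],[-0.009,-0.044,0,0],[-0.009,-0.044,0,0],[-0.009,-0.044,0,0],[-0.005,-0.044,0,0]]'; python3 -m inch '[[0,0,0,0],[0,0,0,0]]'
python3 - <<'E'
from h import *
c=bot.read_camera('top');s=bot.read_camera('side')
a=cv2.resize(c['color'][170:270,260:360,::-1],(400,400));b=cv2.resize(s['color'][140:300,180:340,::-1],(400,400))
cv2.imwrite('pics/above.png',np.hstack([a,b]));print(bot.get_obs()['eef_pos'])
E
```

```text
t: 2.6
eef_pos: [0.5056, -0.1994, 0.2454]
tool_rot: [0.0, 0.034, 0.999, 0.0]
contact_force: [0.2, 0.3, -0.4]
gripper_width: 0.582
grasp_force: 0.0
t: 2.8
eef_pos: [0.5049, -0.1988, 0.2451]
tool_rot: [-0.0, 0.036, 0.999, -0.0]
contact_force: [0.2, 0.4, -0.2]
gripper_width: 0.584
grasp_force: 0.0
[ 0.50539199 -0.19642902  0.24502919]
```

View pics/above.png

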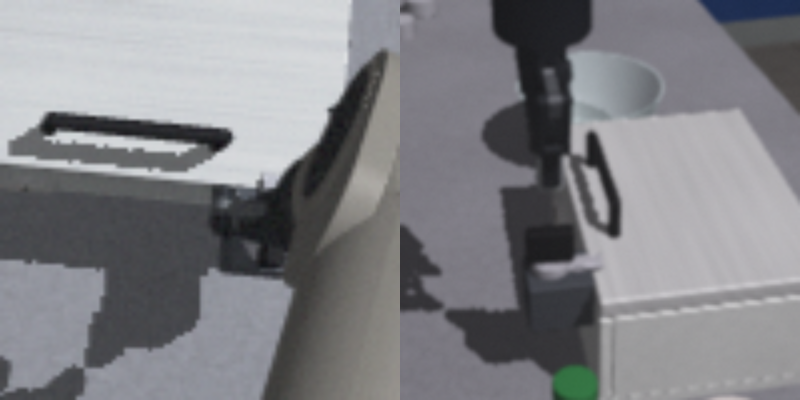

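The side view shows the fingertips at crop (552,183), right above the grip (550,245). Lateral alignment is good, so I descend.

```bash
python3 -m inch '[[0,0,0.02,0],[0,0,0.02,0],[0,0,0.02,0],[0,0,0.015,0],[0,0,0.01,0],[0,0,0,0],[0,0,0,0]]'; python3 -m inch '[[0,0,0,0],[0,0,0,0],[0,0,0,0],[0,0,0,0],[0,0,0,0]]' 0 40
```

```text
t: 3.6
eef_pos: [0.5057, -0.1971, 0.1607]
tool_rot: [0.0, 0.034, 0.999, 0.0]
contact_force: [-0.3, -0.3, 0.2]
gripper_width: 0.588
grasp_force: 0.0
t: 4.1
eef_pos: [0.506, -0.2011, 0.1615]
tool_rot: [0.002, 0.035, 0.999, -0.002]
contact_force: [0.6, -8.3, 1.5]
gripper_width: 0.16
grasp_force: 42.0
```

```bash
python3 -m inch '[[0,-0.001,0,0],[0,0,0,4],[0,0,0,6],[0,0,0,6],[0,0,0,6],[0,0,0,6],[0,0,0,6],[0,0,0,6],[0,0,0,6],[0,0,0,6],[0,0,0,6],[0,0,0,0]]' - 60;python3 - <<'E'
from station import bot
o=bot.get_obs();print(o['torque'],o['q'][6])
E
```

```text
t: 5.3
eef_pos: [0.5063, -0.2007, 0.1615]
tool_rot: [0.002, 0.516, 0.856, -0.0]
contact_force: [0.4, -4.9, 4.7]
gripper_width: 0.155
grasp_force: 63.4
[-1.02055328 -0.15879962 -0.14549016] 1.0968557191189485
```

```bash
python3 -m inch '[[0,0,0,5],[0,0,0,3],[0,0,0,0]]';python3 -m inch '[[0,0,0,0],[0,0,0,0],[0,0,0,0],[0,0,-0.02,0],[0,0,-0.03,0],[0,0,-0.03,0],[0,0,0,0]]' 0.05
python3 - <<'E'
from h import *
s=bot.read_camera('side')
b=cv2.resize(s['color'][140:300,180:340,::-1],(600,600))
cv2.imwrite('pics/turned.png',b);print(bot.get_obs()['eef_pos'])
E
```

```text
t: 5.6
eef_pos: [0.5064, -0.2007, 0.1616]
tool_rot: [0.002, 0.574, 0.819, -0.0]
contact_force: [0.5, -5.0, 3.1]
gripper_width: 0.149
grasp_force: 63.4
t: 6.3
eef_pos: [0.5072, -0.1994, 0.2437]
tool_rot: [0.003, 0.573, 0.82, 0.002]
contact_force: [0.4, -0.2, 0.6]
gripper_width: 0.587
grasp_force: 0.0
[ 0.50630446 -0.19871428  0.24180313]
```

View pics/turned.png

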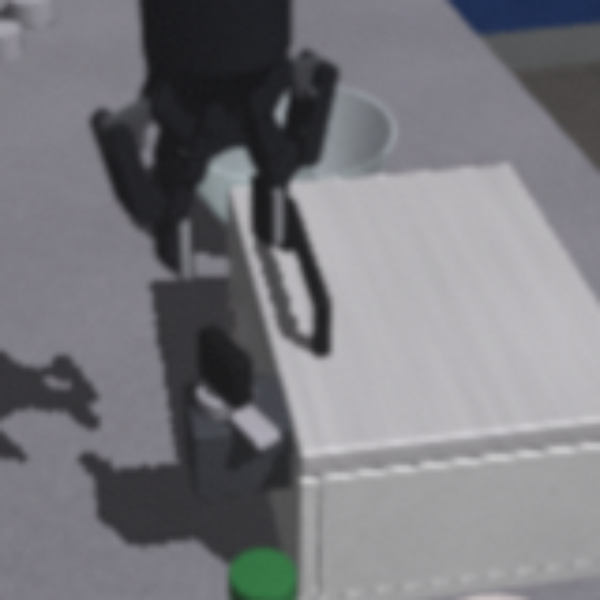

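The catch grip stays turned (about (225,365)) with the tongue (265,430) swung off the lid's edge. On to the handle.

```bash
python3 -m inch '[[0,0,0,8],[0,0,0,8],[0,0,0,8],[0.033,0.021,0,0],[0.033,0.021,0,0],[0.033,0.022,0,0],[0,0,0,0],[0,0,0.03,0],[0,0,0.02,0],[0,0,0,0]]'
python3 - <<'E'
from h import *
s=bot.read_camera('side')
b=cv2.resize(s['color'][140:300,180:340,::-1],(600,600))
cv2.imwrite('pics/hand.png',b);print(bot.get_obs()['eef_pos'])
E
```

```text
t: 7.35
eef_pos: [0.5732, -0.1036, 0.1867]
tool_rot: [-0.003, 0.731, 0.683, -0.002]
contact_force: [-0.1, 0.3, -0.9]
gripper_width: 0.588
grasp_force: 0.0
[ 0.57429709 -0.10419636  0.1884893 ]
```

View pics/hand.png

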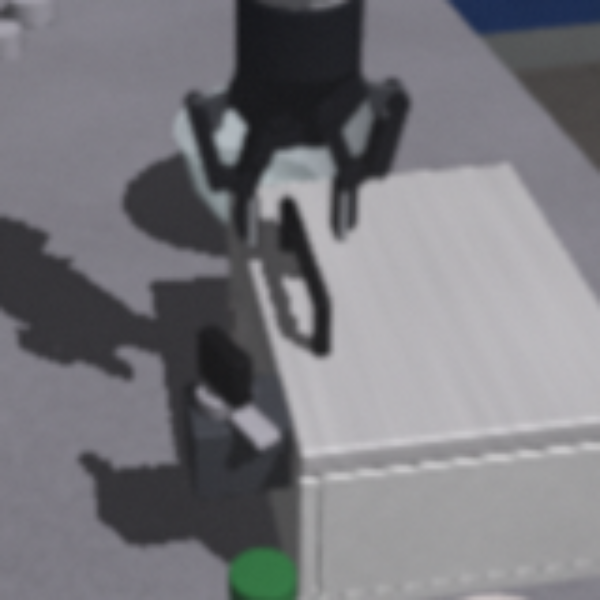

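The bar, (290,200)–(320,350), lies between the fingers (about (250,240) and (345,235)). I shift 3 mm along tool y, descend and grip gently.

```bash
python3 -m inch '[[0,0.003,0.015,0],[0,0,0.011,0],[0,0,0,0],[0,0,0,0]]'; python3 -m inch '[[0,0,0,0],[0,0,0,0],[0,0,0,0],[0,0,0,0],[0,0,0,0]]' 0 25
```

```text
t: 7.8
eef_pos: [0.5788, -0.1046, 0.1642]
tool_rot: [-0.0, 0.731, 0.682, -0.0]
contact_force: [-0.8, -0.3, 0.6]
gripper_width: 0.586
grasp_force: 0.0
t: 8.3
eef_pos: [0.5785, -0.1045, 0.1647]
tool_rot: [-0.0, 0.731, 0.682, 0.0]
contact_force: [-3.1, 1.4, 5.7]
gripper_width: 0.131
grasp_force: 24.6
```

```bash
python3 -m inch '[[0,0.0026,-0.0082,0],[0,0.0029,-0.0081,0],[0,0.0033,-0.008,0],[0,0.0036,-0.0078,0],[0,0.0039,-0.0077,0],[0,0.0043,-0.0075,0],[0,0,0,0]]'
python3 -m inch '[[0,0.0046,-0.0072,0],[0,0.005,-0.0071,0],[0,0.0052,-0.0069,0],[0,0.0055,-0.0066,0],[0,0.0058,-0.0064,0],[0,0.0061,-0.0061,0],[0,0,0,0],[0,0,0,0]]'
```

```text
t: 9.0
eef_pos: [0.5987, -0.1059, 0.2126]
tool_rot: [-0.001, 0.731, 0.682, -0.001]
contact_force: [-7.0, 0.3, -1.3]
gripper_width: 0.126
grasp_force: 24.7
t: 9.8
eef_pos: [0.6295, -0.1081, 0.2532]
tool_rot: [-0.003, 0.731, 0.682, -0.001]
contact_force: [-14.7, 2.8, 9.6]
gripper_width: 0.13
grasp_force: 25.3
```

```bash
python3 -m inch '[[0,-0.0012,-0.0012,0],[0,0.0064,-0.0059,0],[0,0.0066,-0.0055,0],[0,0.0069,-0.0053,0],[0,0.007,-0.005,0],[0,0.0073,-0.0046,0],[0,0.0074,-0.0044,0],[0,0,0,0],[0,0,0,0]]'
python3 - <<'E'
from h import *
s=bot.read_camera('side')
b=cv2.resize(s['color'][140:300,180:340,::-1],(600,600))
cv2.imwrite('pics/open.png',b);print(bot.get_obs()['eef_pos'],bot.get_obs()['contact_force'])
yaw=np.radians(-3.9);O=.6568-.1108j
for sgn in(-1,1):
  w=O+np.exp(1j*yaw)*(.11+sgn*.15j)
  print('hinge end',(proj(s,[w.real,w.imag,.1105])-[180,140])*3.75)
for th in(35,40,45,50):
  t=np.radians(th)
  # lid top-front corner, right end: 220 along lid, 20 thick
  w=O+np.exp(1j*yaw)*(.11-.22*np.cos(t)+.02*np.sin(t)-.15j);z=.1105+.22*np.sin(t)+.02*np.cos(t)
  print(th,(proj(s,[w.real,w.imag,z])-[180,140])*3.75)
E
```

```text
t: 10.7
eef_pos: [0.6724, -0.1112, 0.2868]
tool_rot: [0.0, 0.731, 0.682, 0.001]
contact_force: [-8.7, 2.6, 11.0]
gripper_width: 0.128
grasp_force: 25.8
[ 0.67227379 -0.11115691  0.28676629] [-8.99362915  2.19233227  9.67026244]
hinge end [661.05099324 435.64459269]
hinge end [504.21699846 183.1519905 ]
35 [396.09560565 262.02719601]
40 [422.07209211 236.74982087]
45 [450.51741624 212.87239355]
50 [481.15700638 190.69209769]
```

View pics/open.png

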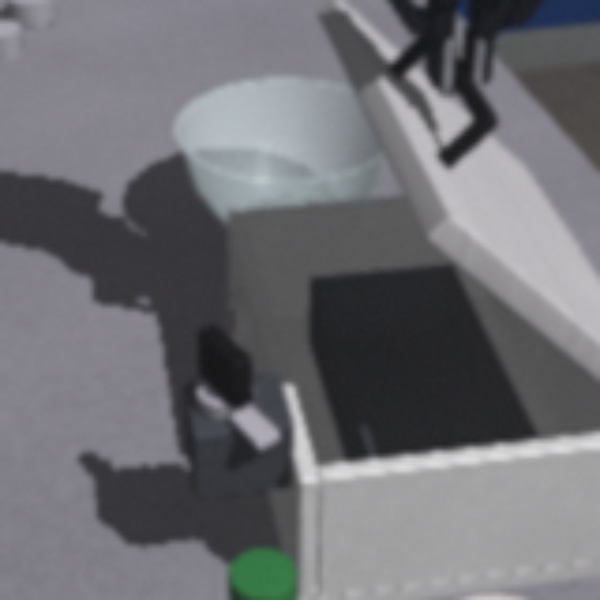

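The lid's front right corner is at about (450,218), and the projection for 45° is (450,213). The fingertip position gives about 46°. I settle briefly, check and hand in.

```bash
python3 -m inch '[[0,0,0,0],[0,0,0,0],[0,0,0,0],[0,0,0,0],[0,0,0,0],[0,0,0,0],[0,0,0,0],[0,0,0,0],[0,0,0,0],[0,0,0,0]]'; python3 -c "
from station import bot
print(bot.hand_in())"
```

```text
t: 11.75
eef_pos: [0.6722, -0.1111, 0.2867]
tool_rot: [0.0, 0.731, 0.682, 0.001]
contact_force: [-8.4, 2.2, 9.7]
gripper_width: 0.126
grasp_force: 25.8
the job is handed in; nothing more can be done
None
```

I turned the catch clockwise until it clicked over, raised the lid by its handle, and handed the job in at 11.75 s with the fingers holding the lid still at about 45–46 degrees; no verdict came back, and I planned no contact with the bowl, bottle or mug but did not measure their positions afterwards.

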